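Pack the biscuit cup away in the latched snack bin

ROBOT

A 6-joint arm with a two-finger parallel gripper is mounted at the origin on the work surface. World frame = base frame: x ahead of the robot, y to its left, z up, the work surface at z = 0. Lengths are in m, angles in rad, forces in N, time in s.
With the tool pointing down it reaches from about 0.25 to 0.725 m from the base axis. Payload 4 kg.
Tool frame: the origin (TCP) lies at the very end of the fingers, on their centre line; the grasp point (between the pads) lies 19 mm behind it; y points along the fingers, z is the direction in which the jaws open and shut, and the axes are right-handed (so a half turn about y gives the same grasp; the last joint's range is limited). The gripper opens to 85 mm and grips with 20 to 120 N. Pads are 22 mm wide; open, the fingers measure 114 mm over their backs; the gripper's body (76 mm by 85 mm) begins 54 mm behind the grasp point. The pads swing forward as they close: fully open they stand 13 mm farther back than shut.
Start: joints at [-1.138, 0.241, 0.005, 1.335, 0, 1.571], TCP at [0.21, -0.454, 0.231] pointing down, gripper open.
Joint ranges: [-2.72, 2.72], [-1.05, 1.87], [-1.09, 1.28], [-1.99, 2.15], [-1.42, 1.44], [-3.14, 3.14]. Speed limits (rad/s): [2.79, 2.79, 3.14, 3.14, 3.14, 3.14].

INTERFACE

Orientations are given as a unit quaternion [x, y, z, w].
In Python, from workcell import bot gives the robot as it stands. The module is installed in compiled form; this text tells all that it offers.
- The arm moves only by the tool move_arm, never from a script. Its argument "increments" is a list of rows, each an object with "grip": the closure, from 0 (fully open) to 1 (shut); "linear": the shift along the tool's x, y, z scaled (see below), a list of three; "twist": the turn about the tool's y scaled (see below). A call has exactly 5 rows; each row shifts and turns the pose as measured when the row begins, along the tool's axes as they then stand; what a row does not reach is not made up. The controller multiplies each number of a shift by 0.2 m and each number of a turn by 2 rad. A row lasts 1/10 s, in which the tool goes at most 50 mm and 8.59 degrees, less where a joint would pass 70% of its speed; a pose out of reach is approached as far as the arm can. A call with a number of a shift or a turn outside -1 to 1 is refused whole. A call with a gripper value outside its range is refused whole. The fingers move at their own pace and stop on an object; the grip force is fixed at half the most. Time passes only in rows, so rows that do not move let the fingers close, or fill a call up. It gives the time, the measured TCP pose, the force and the opening at its end, in the units of the state.
- bot.get_obs(): the state, without advancing time (a new reading comes with each control period).
- bot.camera(name): name is "scene" or "top" or "wrist"; returns (picture, depth): 400x640x3 uint8, blue, green, red; 400x640 float32, m along the optical axis (not along the pixel's ray), 0 where there is no reading.
- bot.camera_params(name): a dict with "camera_matrix" (3x3 intrinsics, pixels), "dist" ([k1, k2, p1, p2, k3] as OpenCV has them; the pictures are not rectified), "rvec" (rotation vector, rad) and "tvec" (3), from world to camera coordinates, as OpenCV has them; the wrist camera has in their place "T_tool_cam" (4x4, takes a point from camera to tool coordinates, whose origin is the TCP and whose axes are the tool frame's). Camera axes: x right, y down, z forward; pixel columns grow to the right and rows downward; lengths in m; the calibration is good to about 2 mm. A picture is of the moment at which its call begins: read the wrist's pose just before it. camera_params takes no time and is no camera call.
- bot.job_done(): hands the job in, once; it reports no verdict.
The state is a dict: "clock": time; "joint_pos": joint angles; "joint_vel": joint speeds; "tau": joint torques, N m; "eef_pos": TCP position; "tool_rot": TCP orientation; "ft_force": force on the tool from outside, world axes, zero at the start; "ft_torque": the same for the moment, N m; "grip_width": finger opening in m.
Only numpy, scipy, OpenCV 4.12 (cv2) and the standard library are available. Lean on these libraries where they do the work, as an engineer would, in place of code of your own. Each camera call takes 0.05 s, during which the arm holds its last target. There are 200 camera calls.

TASK

Put the snack cup away: gently stand the coral cup of biscuits upright inside the open aluminium bin, then lay the aluminium cover plate squarely over the bin's mouth and press it down until it sits level on the rim all round. Then lock it by turning the bin's latch handle in over the cover, up over its cam and on until it drops fully into the low notch at the end of its turn; leave the bowl, the canister and the teaspoon where they are.

Things in the scene. Friction and masses are not known exactly. Their poses are not given: they have to be found in the camera images.
- bin: Open-topped brushed-aluminium bin, fixed: 160 mm (x) by 180 mm (y) outside, walls 6 mm, rim 105 mm and inner floor 6 mm above the counter. Origin: centre of its underside, z up; its front (latch side) faces its own -x. Before the front wall stands the latch column, 98 mm tall, 44 mm wide about a line 55 mm to the +y side, reaching 154 mm forward of the origin.
- bin_mouth (a point): Centre of the bin's mouth at rim height, axes as the bin's. In each inside corner of the mouth a black rest (18 mm square) stands 6 mm proud of the rim. Each slides down stiffly under about 2.5 N and stays down, level with the rim: the cover is pressed home with 10 to 20 N on its middle.
- cover_grip (a point): Loose aluminium cover plate, 164 (x) by 184 (y) by 6 mm, 0.32 kg, lying flat. On its middle a black bridge grip: bar 70 mm along the plate's x, 14 mm wide, 28 to 44 mm above the underside, on two feet. This point: middle of the grip, 34 mm above the underside; z up. Home: 139 mm above the counter over the bin's origin, long side along the bin's y, either way round.
- cup_center (a point): Coral plastic snack cup holding biscuits, standing upright on the counter, 80 mm tall, 54 mm in diameter at the foot and 62 mm at the rim, about 0.11 kg. This point lies on its axis, 40 mm above its underside. z is its upward axis.
- latch (a joint): Turn of the latch handle about its upright pivot, rad. 0 = open: it points along the bin's +y. Turns clockwise seen from above to 1.571 = locked, pointing along the bin's +x over the cover. A sprung cam lifts it 8.5 mm up to 0.71 rad, then lets it down to 6 mm below its open height. Before 0.71 it springs back; beyond, it falls on into the notch. 2 to 4 N sideways at the knob turns it.
- latch_knob (a point): Centre of the upright black round knob on the end of the handle, 18 mm in diameter, 110 mm from the pivot axis; its top is 21 mm above this point. 149 mm above the counter when open, 143 mm when locked. Under it the flat steel handle bar, 20 mm wide, 8 mm thick: top 22 mm, underside 30 mm below this point.
- latch_pivot (a point): Point on the handle's upright pivot axis at the underside of the handle bar; 130 mm in front (-x) and 55 mm to the +y side of the bin's origin, 119 mm above the counter when open. Moves up and down with the handle.
- bowl: White ceramic bowl, 124 mm across, 55 mm tall, standing on the counter; origin at the centre of its underside. Bystander.
- canister: Clear acrylic canister of biscuits with a white twist cap, 84 mm across, 138 mm tall; origin at the centre of its underside. Bystander.
- teaspoon: Steel teaspoon, 140 mm long, lying on the counter; origin under its middle. Bystander.
There are look-alikes about, which are no part of the job. Of the things like the part that bears cover_grip, leave any that is orange; of the rest the smaller one is meant.

How it is judged:
On the way, in this order (a step that is already met when the one before it is completed fails the run):
1. the cup stands upright inside the bin, let go (z of cup_center in the frame of bin below 0.05 m and horizontal distance between cup_center and bin below 0.075 m and angle between cup_center's own z axis and vertical below 0.15 rad and contact force between the fingers and anything else below 0.3 N), for 0.2 s.
2. the cover lies squarely on the bin, pressed down level on the rim (horizontal distance between cover_grip and bin below 0.008 m and angle between the x axis of cover_grip and the x axis of bin, either way round below 0.09 rad and z of cover_grip in the frame of bin below 0.141 m and angle between cover_grip's own z axis and vertical below 0.02 rad), for 0.2 s.
3. the latch handle has gone over its cam and dropped into the low notch (value of joint latch above 1.45 rad and z of latch_pivot in the frame of bin below 0.1145 m), for 0.2 s.
At the end, for the whole second after the job is handed in: The cup stands upright (within 0.15 rad) on the bin's floor; the cover lies on the rim, centred within 8 mm, square within 0.09 rad, level within 0.02 rad and less than 2 mm above home; the latch handle is past 1.45 rad, down in its notch (within 1.5 mm) and at rest (all of step 2 and all of step 3 and z of cup_center in the frame of bin below 0.05 m and horizontal distance between cup_center and bin below 0.075 m and angle between cup_center's own z axis and vertical below 0.15 rad and velocity of joint latch below 0.05 rad/s); the robot touches nothing.
It fails at once if the bowl, canister or teaspoon was moved by more than 30 mm (distance of any of bowl, canister, teaspoon from where it was at the start of the episode above 0.03 m).
It fails at once if the cup was dropped or rammed into the bin (over 40 N) (contact force between bin and cup above 40 N).
It also fails if it takes over 72 s, if anything falls off the work surface, if the arm or the gripper's body presses on something with over 40 N, if the wrist force passes 120 N, or if a joint passes its speed limit or range.

## Working session

There is one attempt and no reset: what is moved stays moved. The work goes in short steps, Python scripts to look and compute and a tool call to move; the robot and the scene stay as the last step left them, time stands still between calls to the robot, and variables do not carry over. Pictures are saved under pics/ and viewed, about 8 in all and at most 12, crops included, and the job is handed in when it is done.

Besides the shell and the picture viewer there is one more tool, called as a command line: name --argument value ..., lists and objects as JSON in quotes. move_arm: Moves the arm, as the interface text tells. Its arguments: {"type":"object","properties":{"increments":{"type":"array"}},"required":["increments"]}

```bash
mkdir -p pics; cat > h.py <<'E'
import numpy as np, cv2
from workcell import bot
from scipy.spatial.transform import Rotation as R
def world(name,depthpix=None):
    pass
def cam_pose(name,p,obs):
    if 'T_tool_cam' in p:
        T=np.eye(4);T[:3,:3]=R.from_quat(obs['tool_rot']).as_matrix();T[:3,3]=obs['eef_pos']
        return T@np.array(p['T_tool_cam'])
    Rm=cv2.Rodrigues(np.array(p['rvec'],float))[0];T=np.eye(4)
    T[:3,:3]=Rm.T;T[:3,3]=-Rm.T@np.array(p['tvec'],float).ravel();return T
def look(name):
    o=bot.get_obs();p=bot.camera_params(name);img,d=bot.camera(name)
    return img,d,p,cam_pose(name,p,o)
def rays(px,p,T):
    u=cv2.undistortPoints(np.array(px,float).reshape(-1,1,2),np.array(p['camera_matrix'],float),np.array(p['dist'],float)).reshape(-1,2)
    return np.c_[u,np.ones(len(u))]
def onplane(px,z,p,T):
    r=rays(px,p,T)@T[:3,:3].T; s=(z-T[2,3])/r[:,2]; return T[:3,3]+r*s[:,None]
def cloud(d,p,T):
    v,u=np.mgrid[:d.shape[0],:d.shape[1]]
    r=rays(np.c_[u.ravel(),v.ravel()],p,T)*d.reshape(-1,1)
    W=r@T[:3,:3].T+T[:3,3]; W[d.ravel()==0]=np.nan; return W.reshape(*d.shape,3)
E
python3 - <<'E'
from h import *
o=bot.get_obs();print(o)
for n in ['top','scene']:
    i,d,p,T=look(n);cv2.imwrite(f'pics/{n}0.png',i);np.savez(f'{n}0.npz',i=i,d=d,T=T,W=cloud(d,p,T));print(n,T.round(3),p['camera_matrix'],(d>0).mean())
print(bot.camera_params('wrist'))
E
```

```text
{'clock': 0.0, 'joint_pos': array([-1.13799936e+00,  2.41426217e-01,  3.72192983e-03,  1.33520903e+00,
       -1.78194731e-05,  1.57077779e+00]), 'joint_vel': array([-0.0013622 , -0.00084683, -0.00066888,  0.0013403 , -0.00139008,
        0.00120003]), 'tau': array([ 1.42580244e-03, -3.72320223e+01,  2.52407008e+01,  1.72856235e-02,
        1.71381653e-04,  3.21037639e-06]), 'eef_pos': array([ 0.20943353, -0.45332178,  0.23040548]), 'tool_rot': array([-0.15199855,  0.69134285, -0.68988353,  0.15166484]), 'ft_force': array([ 0.53591281,  0.57642567, -0.70026208]), 'ft_torque': array([-0.04212107,  0.00707629, -0.0050985 ]), 'grip_width': 0.08489955788223008}
top [[-0.018 -0.998  0.056  0.458]
 [-1.     0.018  0.004 -0.099]
 [-0.005 -0.055 -0.998  1.366]
 [ 0.     0.     0.     1.   ]] [[421.69967799   0.         317.05254885]
 [  0.         421.69967799 198.41557179]
 [  0.           0.           1.        ]] 0.99601171875
scene [[-0.295  0.661 -0.689  1.578]
 [ 0.955  0.219 -0.199  0.204]
 [ 0.02  -0.717 -0.697  1.197]
 [ 0.     0.     0.     1.   ]] [[502.46891755   0.         316.6713203 ]
 [  0.         502.46891755 193.48400451]
 [  0.           0.           1.        ]] 0.99594921875
{'camera_matrix': array([[289.20400012,   0.        , 315.57026404],
       [  0.        , 289.20400012, 200.61338719],
       [  0.        ,   0.        ,   1.        ]]), 'dist': array([-0.02125478,  0.        ,  0.        ,  0.        ,  0.        ]), 'T_tool_cam': array([[-7.67811217e-04,  9.49611385e-01,  3.13428824e-01,
        -8.08088296e-02],
       [-2.85911680e-04, -3.13429112e-01,  9.49611557e-01,
        -1.43101754e-01],
       [ 9.99999664e-01,  6.39509444e-04,  5.12159375e-04,
        -7.91008513e-04],
       [ 0.00000000e+00,  0.00000000e+00,  0.00000000e+00,
         1.00000000e+00]])}
```

View pics/top0.png

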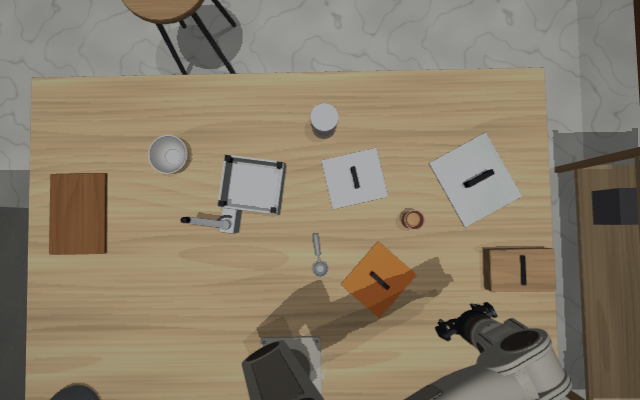

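View pics/scene0.png

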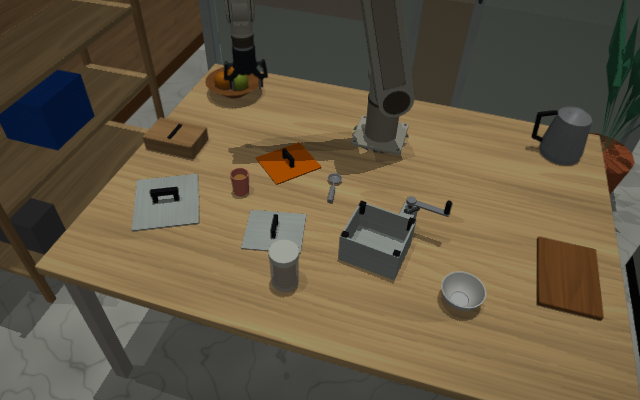

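The top view shows the bin at (252,185) with its handle pointing left to the knob at (185,220). The small grey cover is at (355,178), the coral cup at (412,219), the larger look-alike at (478,180), the orange one at (380,280) and the spoon at (320,255). The scene view agrees.

```bash
python3 - <<'E'
from h import *
o=bot.get_obs();print('tool axes (cols)',R.from_quat(o['tool_rot']).as_matrix().round(3).tolist())
for n in ['top','scene']:
    z=np.load(n+'0.npz');W=z['W'];i=z['i']
    X,Y,Z=np.moveaxis(W,-1,0)
    print(n,'table z',np.nanmedian(Z[(abs(X-.4)<.1)&(abs(Y+.1)<.3)]))
    hsv=cv2.cvtColor(i,cv2.COLOR_BGR2HSV)
    def rep(name,m):
        P=W[m]
        if len(P)<8: print(name,len(P));return
        rc=cv2.minAreaRect(P[:,:2].astype(np.float32)*1000)
        print(name,len(P),'mean',P.mean(0).round(4),'rect',np.round(rc[0],1),np.round(rc[1],1),round(rc[2],1),'z',np.percentile(P[:,2],[2,50,98]).round(4))
    if n=='top': bx=lambda u0,u1,v0,v1:np.pad(np.ones((v1-v0,u1-u0),bool),((v0,400-v1),(u0,640-u1)))
    else: bx=None
    if n=='top':
        B=dict(cup=bx(395,430,203,235),cover=bx(315,395,143,213),bin=bx(210,295,145,220),latch=bx(172,245,203,240),can=bx(305,342,98,140),bowl=bx(145,192,130,178),spoon=bx(308,332,228,280))
        rep('cup',B['cup']&(Z>.068)); rep('cup_all',B['cup']&(Z>.02))
        rep('plate',B['cover']&(Z>.003)&(hsv[...,1]<60)&(hsv[...,2]>90)); rep('grip',B['cover']&(Z>.025))
        rep('binrim',B['bin']&(Z>.09)&(Z<.125)&(X>.36)); rep('rests',B['bin']&(Z>.09)&(hsv[...,2]<60))
        rep('bar',B['latch']&(Z>.105)); rep('knob',B['latch']&(Z>.15)); rep('can',B['can']&(Z>.12));rep('bowl',B['bowl']&(Z>.04)); rep('spoon',B['spoon']&(Z>.003))
c=cv2.imread('pics/top0.png')[135:250,165:435];cv2.imwrite('pics/c1.png',cv2.resize(c,None,fx=2.9,fy=2.9,interpolation=cv2.INTER_CUBIC))
E
```

```text
tool axes (cols) [[-0.908, -0.001, 0.419], [-0.419, 0.002, -0.908], [-0.0, -1.0, -0.002]]
top table z 0.0002951462838064467
cup 92 mean [ 0.4605 -0.3921  0.0772] rect [ 460.3 -389.7] [59.9 57.8] 89.2 z [0.0684 0.0779 0.0829]
cup_all 357 mean [ 0.4603 -0.3903  0.0613] rect [ 460.3 -389.6] [59.9 57.9] 88.3 z [0.0269 0.0622 0.0819]
plate 2256 mean [ 0.5975 -0.2167  0.0068] rect [ 598.5 -214.8] [165.1 186.8] 12.0 z [0.0032 0.0063 0.0116]
grip 107 mean [ 0.5978 -0.2152  0.0428] rect [ 597.6 -215.3] [69.4 14.5] 11.9 z [0.0334 0.0424 0.0491]
binrim 816 mean [0.5592 0.1216 0.1037] rect [558.5 107.6] [181.3 197.2] 81.8 z [0.0917 0.1041 0.1151]
rests 145 mean [0.5745 0.1237 0.1092] rect [556.8 109.3] [172.9 192.9] 81.8 z [0.0956 0.1101 0.1162]
bar 438 mean [0.4695 0.22   0.1278] rect [485.7 209.8] [161.3  75.7] 79.8 z [0.1058 0.1262 0.1699]
knob 40 mean [0.4717 0.2849 0.1664] rect [471.9 285.4] [14.3 16. ] 0.1 z [0.1529 0.1685 0.1725]
can 642 mean [ 0.7663 -0.1201  0.1371] rect [ 767.8 -120.4] [80.  82.9] 89.6 z [0.129  0.1375 0.1421]
bowl 322 mean [0.6862 0.387  0.05  ] rect [680.3 372.9] [122.3 121.8] 16.9 z [0.0404 0.0505 0.0587]
spoon 394 mean [ 0.3508 -0.0955  0.0106] rect [357.3 -98.2] [ 73.9 162.5] 88.9 z [0.0031 0.0101 0.0222]
scene table z 0.0017749734269785211
```

View pics/c1.png

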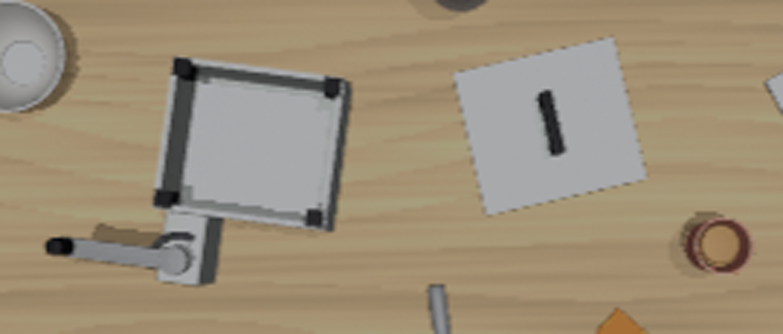

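The crop shows the bin rests at (184,68), (333,88), (167,198) and (314,217), so the bin is yawed about -8° and the cover grip about +12°. I'll set out for the cup now.

move_arm --increments '[{"grip":0,"linear":[-0.24,0,0.046],"twist":0},{"grip":0,"linear":[-0.24,0,0.046],"twist":0},{"grip":0,"linear":[-0.24,0,0.046],"twist":0},{"grip":0,"linear":[-0.24,0,0.046],"twist":0},{"grip":0,"linear":[-0.24,0,0.046],"twist":0.07}]'

```text
clock: 0.6
eef_pos: [0.4467, -0.3963, 0.2279]
tool_rot: [-0.098, 0.702, -0.699, 0.095]
ft_force: [0.2, -0.9, -0.0]
grip_width: 0.0855
```

```bash
cat >> h.py <<'E'
def go(t,yaw=None,rel=None):
    "print shift in tool units (total) from the present pose, and the twist units to bring tool z to yaw deg (mod 180)"
    o=bot.get_obs();M=R.from_quat(o['tool_rot']).as_matrix()
    s=M.T@(np.array(t)-o['eef_pos'])/.2
    zy=np.degrees(np.arctan2(M[1,2],M[0,2]))
    msg=''
    if yaw is not None:
        dy=(yaw-zy+90)%180-90; msg=f'twist {-np.radians(dy)/2:.3f} (yaw change {dy:.1f})'
        a=np.radians(dy);c=R.from_euler('z',a).as_matrix()@M
        msg+=f' | shift after twist {(c.T@(np.array(t)-o["eef_pos"])/.2).round(3)}'
    print('t',round(o['clock'],2),'pos',o['eef_pos'].round(4),'zyaw',zy.round(1),'ydir',M[:,1].round(3),'j6',o['joint_pos'][5].round(3),'w',o['grip_width'].round(4),'F',o['ft_force'].round(1))
    print('  shift',s.round(3),msg)
E
python3 - <<'E'
from h import *
z=np.load('top0.npz');p=bot.camera_params('top');T=z['T']
c=np.array([(184,68),(333,88),(167,198),(314,217)])/2.9+[165,135]-.35
P=onplane(c,.111,p,T)[:,:2];print('rests',P.round(4).tolist(),'centre',P.mean(0).round(4))
for a,b in [(0,1),(2,3)]: v=P[a]-P[b];print('y-edge',np.linalg.norm(v),np.degrees(np.arctan2(v[1],v[0]))-90)
for a,b in [(0,2),(1,3)]: v=P[a]-P[b];print('x-edge',np.linalg.norm(v),np.degrees(np.arctan2(v[1],v[0])))
go([.4603,-.39,.14],-98)
E
```

```text
rests [[0.6541, 0.1706], [0.6304, 0.0167], [0.5198, 0.1889], [0.4976, 0.038]] centre [0.5755 0.1036]
y-edge 0.15569803409431235 -8.750007152274463
y-edge 0.15260887339328705 -8.388334048163728
x-edge 0.13550896301768983 -7.772395690990611
x-edge 0.1345281806624148 -9.082291713372934Traceback (most recent call last):
  File "<stdin>", line 7, in <module>
  File "h.py", line 34, in go
    print('t',round(o['clock'],2),'pos',o['eef_pos'].round(4),'zyaw',zy.round(1),'ydir',M[:,1].round(3),'j6',o['joint_pos'][5].round(3),'w',o['grip_width'].round(4),'F',o['ft_force'].round(1))
                                                                                                                                            ^^^^^^^^^^^^^^^^^^^^^
AttributeError: 'float' object has no attribute 'round'
```

```bash
sed -i "s/o\['grip_width'\].round(4)/round(o['grip_width'],4)/" h.py; python3 - <<'E'
from h import *
i,d,p,T=look('wrist');W=cloud(d,p,T);hsv=cv2.cvtColor(i,cv2.COLOR_BGR2HSV)
cv2.imwrite('pics/w1.png',i)
m=(W[...,2]>.06)&(W[...,2]<.1)&(np.hypot(W[...,0]-.46,W[...,1]+.39)<.06)
P=W[m];(c,r)=cv2.minEnclosingCircle((P[:,:2]*1000).astype(np.float32));print('cup',c,r,np.percentile(P[:,2],[50,98]),len(P))
go([.4603,-.39,.14],-98.5)
E
```

```text
cup (460.3303527832031, -387.16583251953125) 30.889177322387695 [0.06414496 0.08132232] 2110
t 0.65 pos [ 0.4543 -0.3936  0.2265] zyaw -74.4 ydir [-0.     0.006 -1.   ] j6 2.153 w 0.0851 F [ 5.2 -0.6  0.5]
  shift [-0.033  0.433 -0.007] twist 0.211 (yaw change -24.1) | shift after twist [-0.027  0.433 -0.02 ]
```

View pics/w1.png

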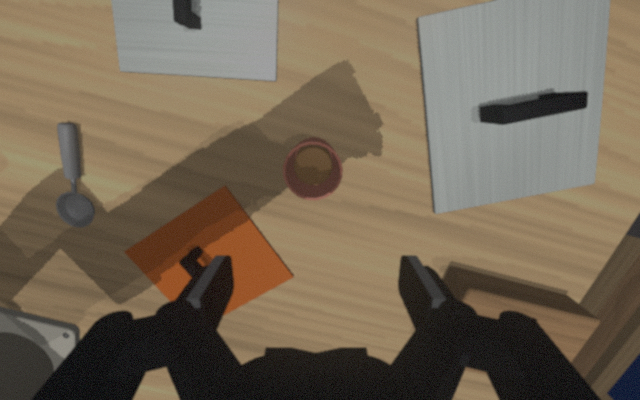

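The wrist view has the cup at (314,168), and both fingers have clear space on either side. I'll lower over it.

move_arm --increments '[{"grip":0,"linear":[-0.036,0.1,-0.019],"twist":0},{"grip":0,"linear":[0,0.2,0],"twist":0},{"grip":0,"linear":[0,0.2,0],"twist":0},{"grip":0,"linear":[0,0.2,0],"twist":0},{"grip":0,"linear":[0,0,0],"twist":0}]'

```text
clock: 1.15
eef_pos: [0.4646, -0.3841, 0.0801]
tool_rot: [-0.1, 0.702, -0.698, 0.1]
ft_force: [-0.2, 0.2, -1.1]
grip_width: 0.0853
```

```bash
python3 - <<'E'
from h import *
go([.4603,-.388,.034])
E
```

```text
t 1.15 pos [ 0.4646 -0.3841  0.0801] zyaw -73.7 ydir [-0.001  0.006 -1.   ] j6 2.165 w 0.0853 F [-0.2  0.2 -1.1]
  shift [0.026 0.23  0.014]
```

move_arm --increments '[{"grip":0,"linear":[0.026,0.0,0.014],"twist":0},{"grip":0,"linear":[0,0.13,0],"twist":0},{"grip":0,"linear":[0,0.09,0],"twist":0},{"grip":0,"linear":[0,0,0],"twist":0},{"grip":0,"linear":[0,0,0],"twist":0}]'

```text
clock: 1.65
eef_pos: [0.463, -0.3939, 0.0448]
tool_rot: [0.097, -0.699, 0.701, -0.102]
ft_force: [0.2, 0.5, 0.3]
grip_width: 0.0852
```

move_arm --increments '[{"grip":1,"linear":[0,0,0],"twist":0},{"grip":1,"linear":[0,0,0],"twist":0},{"grip":1,"linear":[0,0,0],"twist":0},{"grip":1,"linear":[0,0,0],"twist":0},{"grip":1,"linear":[0,0,0],"twist":0}]'

```text
clock: 2.15
eef_pos: [0.4654, -0.3964, 0.0514]
tool_rot: [0.095, -0.697, 0.703, -0.105]
ft_force: [-0.3, -0.3, -1.4]
grip_width: 0.0606
```

move_arm --increments '[{"grip":1,"linear":[0,0,0],"twist":0},{"grip":1,"linear":[0,0,0],"twist":0},{"grip":1,"linear":[0,-0.05,0],"twist":0},{"grip":1,"linear":[0,-0.15,0],"twist":0},{"grip":1,"linear":[0,-0.15,0],"twist":0}]'

```text
clock: 2.65
eef_pos: [0.461, -0.3929, 0.1178]
tool_rot: [-0.098, 0.7, -0.7, 0.102]
ft_force: [-0.2, 0.6, -1.2]
grip_width: 0.0603
```

move_arm --increments '[{"grip":1,"linear":[0,-0.15,0],"twist":-0.074},{"grip":1,"linear":[0,-0.15,0],"twist":-0.074},{"grip":1,"linear":[0,-0.15,0],"twist":-0.074},{"grip":1,"linear":[0,-0.15,0],"twist":-0.074},{"grip":1,"linear":[0,-0.15,0],"twist":-0.074}]'

```text
clock: 3.15
eef_pos: [0.459, -0.3919, 0.2765]
tool_rot: [0.349, -0.614, 0.615, -0.352]
ft_force: [0.2, -0.5, -1.1]
grip_width: 0.0608
```

move_arm --increments '[{"grip":1,"linear":[0,0,0],"twist":-0.074},{"grip":1,"linear":[0,0,0],"twist":-0.074},{"grip":1,"linear":[0,0,0],"twist":-0.074},{"grip":1,"linear":[0,0,0],"twist":-0.074},{"grip":1,"linear":[0,0,0],"twist":-0.074}]'

```text
clock: 3.65
eef_pos: [0.4608, -0.3935, 0.2887]
tool_rot: [-0.55, 0.436, -0.45, 0.552]
ft_force: [0.3, -0.3, 0.0]
grip_width: 0.0608
```

move_arm --increments '[{"grip":1,"linear":[0,0,0],"twist":-0.074},{"grip":1,"linear":[0,0,0],"twist":-0.074},{"grip":1,"linear":[0,0,0],"twist":-0.074},{"grip":1,"linear":[0,0,0],"twist":-0.074},{"grip":1,"linear":[0,0,0],"twist":-0.074}]'

```text
clock: 4.15
eef_pos: [0.46, -0.3928, 0.2924]
tool_rot: [0.677, -0.203, 0.218, -0.673]
ft_force: [-0.2, 0.4, -0.8]
grip_width: 0.0607
```

```bash
python3 - <<'E'
from h import *
go([.5755,.1036,.25],81.5)
E
```

```text
t 4.15 pos [ 0.46   -0.3928  0.2924] zyaw 55.4 ydir [ 0.018 -0.011 -1.   ] j6 -0.104 w 0.0607 F [-0.2  0.4 -0.8]
  shift [-0.94   0.194  2.37 ] twist -0.228 (yaw change 26.1) | shift after twist [0.199 0.219 2.54 ]
```

move_arm --increments '[{"grip":1,"linear":[0,0,0],"twist":-0.074},{"grip":1,"linear":[0,0,0],"twist":-0.074},{"grip":1,"linear":[0,0,0],"twist":-0.074},{"grip":1,"linear":[0.01,0,0.15],"twist":0},{"grip":1,"linear":[0.019,0,0.24],"twist":0}]'

```text
clock: 4.65
eef_pos: [0.476, -0.3196, 0.2939]
tool_rot: [0.709, -0.049, 0.064, -0.7]
ft_force: [0.9, -0.4, -1.9]
grip_width: 0.0607
```

move_arm --increments '[{"grip":1,"linear":[0.019,0,0.24],"twist":0},{"grip":1,"linear":[0.019,0,0.24],"twist":0},{"grip":1,"linear":[0.019,0,0.24],"twist":0},{"grip":1,"linear":[0.019,0,0.24],"twist":0},{"grip":1,"linear":[0.019,0,0.24],"twist":0}]'

```text
clock: 5.15
eef_pos: [0.5333, -0.0784, 0.2951]
tool_rot: [0.709, -0.05, 0.067, -0.7]
ft_force: [1.1, -0.4, -0.8]
grip_width: 0.0604
```

```bash
python3 - <<'E'
from h import *
go([.5755,.1036,.25],81.5)
E
```

```text
t 5.15 pos [ 0.5333 -0.0784  0.2951] zyaw 80.5 ydir [ 0.023 -0.015 -1.   ] j6 0.026 w 0.0604 F [ 1.1 -0.4 -0.8]
  shift [0.052 0.216 0.935] twist -0.009 (yaw change 1.0) | shift after twist [0.069 0.217 0.934]
```

move_arm --increments '[{"grip":1,"linear":[0.017,0,0.23],"twist":-0.009},{"grip":1,"linear":[0.017,0,0.23],"twist":0},{"grip":1,"linear":[0.017,0,0.23],"twist":0},{"grip":1,"linear":[0.015,0,0.18],"twist":0},{"grip":1,"linear":[0,0,0],"twist":0}]'

```text
clock: 5.65
eef_pos: [0.5728, 0.1052, 0.2969]
tool_rot: [0.709, -0.039, 0.059, -0.701]
ft_force: [-0.2, -0.8, -0.5]
grip_width: 0.0607
```

```bash
python3 - <<'E'
from h import *
go([.5755,.1036,.25],81.5)
for n in ['wrist','top']:
    i,d,p,T=look(n);W=cloud(d,p,T);np.savez(n+'1.npz',i=i,W=W,T=T);cv2.imwrite(f'pics/{n}1.png',i)
    X,Y,Z=np.moveaxis(W,-1,0)
    m=(abs(X-.575)<.14)&(abs(Y-.1)<.14)&(i.max(2)<70)&(abs(Z-.109)<.012)
    k,l,s,c=cv2.connectedComponentsWithStats(m.astype(np.uint8))
    for q in range(1,k):
        if s[q,4]>15: print(n,'dark',s[q].tolist(),np.median(W[l==q],0).round(4))
E
```

```text
t 5.65 pos [0.5728 0.1052 0.2969] zyaw 82.0 ydir [ 0.027 -0.013 -1.   ] j6 0.329 w 0.0607 F [-0.2 -0.8 -0.5]
  shift [ 0.008  0.235 -0.004] twist 0.005 (yaw change -0.5) | shift after twist [ 0.008  0.235 -0.004]
wrist dark [371, 63, 30, 20, 135] [0.4789 0.1911 0.1152]
wrist dark [239, 106, 19, 17, 288] [0.4967 0.041  0.1112]
wrist dark [381, 108, 20, 17, 277] [0.5195 0.1934 0.1112]
wrist dark [248, 218, 17, 17, 239] [0.6299 0.0214 0.1111]
wrist dark [371, 219, 18, 17, 241] [0.6518 0.1739 0.111 ]
top dark [277, 162, 6, 6, 31] [0.6335 0.0183 0.1101]
top dark [270, 207, 6, 7, 32] [0.4961 0.0377 0.1111]
```

View pics/wrist1.png

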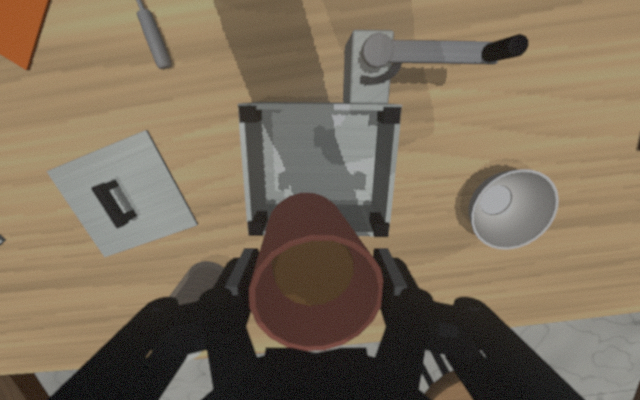

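The wrist view shows the cup held over the bin, with rests at (249,114), (390,116), (257,226) and (380,227). The bin centre comes out near (0.575, 0.106).

move_arm --increments '[{"grip":1,"linear":[0.003,0.2,-0.001],"twist":0},{"grip":1,"linear":[0.003,0.2,-0.001],"twist":0},{"grip":1,"linear":[0.003,0.2,-0.001],"twist":0},{"grip":1,"linear":[0.003,0.2,-0.001],"twist":0},{"grip":1,"linear":[0,0.1,0],"twist":0}]'

```text
clock: 6.25
eef_pos: [0.5838, 0.0906, 0.1205]
tool_rot: [0.709, -0.038, 0.069, -0.701]
ft_force: [-0.6, 0.4, -1.4]
grip_width: 0.061
```

```bash
python3 - <<'E'
from h import *
go([.575,.1055,.056],81.5)
E
```

```text
t 6.25 pos [0.5838 0.0906 0.1205] zyaw 81.3 ydir [ 0.042 -0.015 -0.999] j6 0.316 w 0.061 F [-0.6  0.4 -1.4]
  shift [-0.069  0.319  0.07 ] twist -0.002 (yaw change 0.2) | shift after twist [-0.068  0.319  0.07 ]
```

move_arm --increments '[{"grip":1,"linear":[-0.06,0,0.07],"twist":0},{"grip":1,"linear":[0,0.08,0],"twist":0},{"grip":1,"linear":[0,0.08,0],"twist":0},{"grip":1,"linear":[0,0.04,0],"twist":0},{"grip":1,"linear":[0,0,0],"twist":0}]'

```text
clock: 6.75
eef_pos: [0.5723, 0.1009, 0.0797]
tool_rot: [0.709, -0.043, 0.071, -0.7]
ft_force: [-0.1, -0.5, -1.2]
grip_width: 0.0609
```

```bash
python3 - <<'E'
from h import *
go([.575,.1055,.056],81.5)
E
```

```text
t 6.75 pos [0.5723 0.1009 0.0797] zyaw 80.8 ydir [ 0.038 -0.016 -0.999] j6 0.347 w 0.0609 F [-0.1 -0.5 -1.2]
  shift [0.005 0.119 0.026] twist -0.007 (yaw change 0.7) | shift after twist [0.005 0.119 0.026]
```

move_arm --increments '[{"grip":1,"linear":[0,0.04,0.02],"twist":0},{"grip":1,"linear":[0,0.025,0],"twist":0},{"grip":1,"linear":[0,0.02,0],"twist":0},{"grip":1,"linear":[0,0.01,0],"twist":0},{"grip":1,"linear":[0,0,0],"twist":0}]'

```text
clock: 7.25
eef_pos: [0.5761, 0.1051, 0.0631]
tool_rot: [0.709, -0.041, 0.073, -0.701]
ft_force: [0.5, -0.4, -0.9]
grip_width: 0.0606
```

```bash
python3 - <<'E'
from h import *
go([.575,.1055,.056],81.5)
E
```

```text
t 7.25 pos [0.5761 0.1051 0.0631] zyaw 80.7 ydir [ 0.044 -0.015 -0.999] j6 0.354 w 0.0606 F [ 0.5 -0.4 -0.9]
  shift [-0.007  0.035  0.002] twist -0.007 (yaw change 0.8) | shift after twist [-0.007  0.035  0.002]
```

move_arm --increments '[{"grip":1,"linear":[0,0.02,0],"twist":0},{"grip":1,"linear":[0,0.02,0],"twist":0},{"grip":1,"linear":[0,0.01,0],"twist":0},{"grip":1,"linear":[0,0,0],"twist":0},{"grip":1,"linear":[0,0,0],"twist":0}]'

```text
clock: 7.75
eef_pos: [0.5796, 0.1049, 0.056]
tool_rot: [0.708, -0.039, 0.076, -0.701]
ft_force: [0.3, -0.2, -1.6]
grip_width: 0.0607
```

```bash
python3 - <<'E'
from h import *
go([.575,.1055,.053],81.5)
E
```

```text
t 7.75 pos [0.5796 0.1049 0.056 ] zyaw 80.7 ydir [ 0.052 -0.015 -0.999] j6 0.354 w 0.0607 F [ 0.3 -0.2 -1.6]
  shift [-0.024  0.014 -0.001] twist -0.007 (yaw change 0.8) | shift after twist [-0.024  0.014 -0.   ]
```

move_arm --increments '[{"grip":1,"linear":[-0.015,0.02,0],"twist":0},{"grip":1,"linear":[0,0.015,0],"twist":0},{"grip":1,"linear":[0,0.015,0],"twist":0},{"grip":1,"linear":[0,0.01,0],"twist":0},{"grip":1,"linear":[0,0.005,0],"twist":0}]'

```text
clock: 8.25
eef_pos: [0.5848, 0.1039, 0.0554]
tool_rot: [0.708, -0.032, 0.084, -0.701]
ft_force: [-2.7, 0.3, 5.4]
grip_width: 0.0603
```

```bash
python3 - <<'E'
from h import *
go([.575,.1055,.053],81.5)
E
```

```text
t 8.25 pos [0.5848 0.1039 0.0554] zyaw 80.6 ydir [ 0.072 -0.016 -0.997] j6 0.355 w 0.0603 F [-2.7  0.3  5.4]
  shift [-0.05   0.008 -0.   ] twist -0.008 (yaw change 0.9) | shift after twist [-0.05   0.008  0.   ]
```

Contact is felt at 5 N, so I'll release and rise.

move_arm --increments '[{"grip":0,"linear":[0,0,0],"twist":0},{"grip":0,"linear":[0,0,0],"twist":0},{"grip":0,"linear":[0,0,0],"twist":0},{"grip":0,"linear":[0,0,0],"twist":0},{"grip":0,"linear":[0,-0.03,0],"twist":0}]'

```text
clock: 8.75
eef_pos: [0.5835, 0.1039, 0.0598]
tool_rot: [0.708, -0.033, 0.083, -0.7]
ft_force: [0.7, -0.3, 0.2]
grip_width: 0.0854
```

```bash
python3 - <<'E'
from h import *
go([.575,.1055,.25],81.5)
E
```

```text
t 8.75 pos [0.5835 0.1039 0.0598] zyaw 80.6 ydir [ 0.07  -0.017 -0.997] j6 0.355 w 0.0854 F [ 0.7 -0.3  0.2]
  shift [ 0.025 -0.952 -0.004] twist -0.008 (yaw change 0.9) | shift after twist [ 0.025 -0.952 -0.003]
```

move_arm --increments '[{"grip":0,"linear":[0,-0.15,0],"twist":0},{"grip":0,"linear":[0,-0.2,0],"twist":0},{"grip":0,"linear":[0,-0.2,0],"twist":0},{"grip":0,"linear":[0,-0.2,0],"twist":0},{"grip":0,"linear":[0,-0.2,0],"twist":0}]'

```text
clock: 9.25
eef_pos: [0.5657, 0.1064, 0.2489]
tool_rot: [0.71, -0.038, 0.078, -0.699]
ft_force: [0.9, 0.2, 0.3]
grip_width: 0.0856
```

```bash
python3 - <<'E'
from h import *
i,d,p,T=look('wrist');W=cloud(d,p,T);cv2.imwrite('pics/wrist2.png',i)
hsv=cv2.cvtColor(i,cv2.COLOR_BGR2HSV);X,Y,Z=np.moveaxis(W,-1,0)
m=(abs(X-.575)<.06)&(abs(Y-.105)<.07)&(Z>.06)&(Z<.1)
P=W[m];print(len(P))
if len(P)>9:(c,r)=cv2.minEnclosingCircle((P[:,:2]*1000).astype(np.float32));print('cup',c,r,np.percentile(P[:,2],[50,98]))
# cover yaw+bar target: TCP 17mm above counter
go([.598,-.215,.16],102)
E
```

```text
2079
cup (588.4832153320312, 97.26732635498047) 31.006366729736328 [0.07005422 0.08714006]
t 9.3 pos [0.5688 0.1071 0.2574] zyaw 80.6 ydir [ 0.067 -0.017 -0.998] j6 0.366 w 0.0855 F [1.  0.4 4.4]
  shift [ 0.373  0.524 -1.562] twist -0.187 (yaw change 21.4) | shift after twist [-0.226  0.482 -1.603]
```

View pics/wrist2.png

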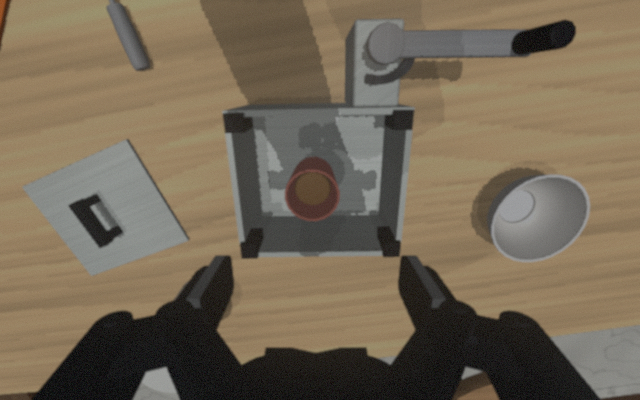

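The cup stands upright in the bin at (312,190), let go. On to the cover.

move_arm --increments '[{"grip":0,"linear":[0,0,0],"twist":-0.072},{"grip":0,"linear":[0,0,0],"twist":-0.072},{"grip":0,"linear":[0,0,0],"twist":-0.043},{"grip":0,"linear":[-0.03,0,-0.23],"twist":0},{"grip":0,"linear":[-0.03,0,-0.23],"twist":0}]'

```text
clock: 9.8
eef_pos: [0.5805, 0.0197, 0.2665]
tool_rot: [0.709, 0.111, -0.056, -0.694]
ft_force: [0.5, -0.4, 0.1]
grip_width: 0.0854
```

move_arm --increments '[{"grip":0,"linear":[-0.03,0,-0.23],"twist":0},{"grip":0,"linear":[-0.03,0,-0.23],"twist":0},{"grip":0,"linear":[-0.03,0,-0.23],"twist":0},{"grip":0,"linear":[-0.03,0,-0.23],"twist":0},{"grip":0,"linear":[-0.01,0,-0.1],"twist":0}]'

```text
clock: 10.3
eef_pos: [0.6034, -0.1942, 0.2719]
tool_rot: [0.71, 0.112, -0.055, -0.693]
ft_force: [1.0, 0.1, -0.2]
grip_width: 0.0851
```

```bash
cat >> h.py <<'E'
def rect(W,m,name):
    P=W[m]; rc=cv2.minAreaRect(P[:,:2].astype(np.float32)*1000); a=rc[2] if rc[1][0]>rc[1][1] else rc[2]-90
    print(name,len(P),'c',np.round(rc[0],1),'size',np.round(rc[1],1),'long axis deg',round(a,1),'z',np.percentile(P[:,2],[2,50,98]).round(4))
E
python3 - <<'E'
from h import *
i,d,p,T=look('wrist');W=cloud(d,p,T);cv2.imwrite('pics/wrist3.png',i)
X,Y,Z=np.moveaxis(W,-1,0);n=(np.hypot(X-.598,Y+.215)<.13)
rect(W,n&(Z>.036)&(Z<.055)&(np.hypot(X-.598,Y+.215)<.05),'bar'); rect(W,n&(Z>.003)&(Z<.012)&(i.min(2)>110),'plate')
go([.598,-.215,.1],102)
E
```

```text
bar 617 c [ 597.  -213.4] size [68.8 13.8] long axis deg 12.6 z [0.0399 0.0442 0.0459]
plate 7471 c [ 598.4 -213.9] size [165.2 183.8] long axis deg -77.6 z [0.0047 0.0064 0.008 ]
t 10.35 pos [ 0.6035 -0.1964  0.2717] zyaw 103.4 ydir [ 0.083 -0.015 -0.996] j6 -0.555 w 0.0854 F [-0.  -0.6  0.2]
  shift [-0.115  0.854 -0.055] twist 0.012 (yaw change -1.4) | shift after twist [-0.113  0.855 -0.056]
```

move_arm --increments '[{"grip":0,"linear":[-0.027,0.2,-0.012],"twist":0.006},{"grip":0,"linear":[-0.027,0.2,-0.012],"twist":0},{"grip":0,"linear":[-0.027,0.2,-0.012],"twist":0},{"grip":0,"linear":[-0.027,0.2,-0.012],"twist":0},{"grip":0,"linear":[0,0.05,0],"twist":0}]'

```text
clock: 10.85
eef_pos: [0.6021, -0.2175, 0.1002]
tool_rot: [0.712, 0.109, -0.045, -0.692]
ft_force: [-0.8, 0.4, -0.2]
grip_width: 0.0857
```

```bash
python3 - <<'E'
from h import *
go([.598,-.214,.02],102.4)
E
```

```text
t 10.85 pos [ 0.6021 -0.2175  0.1002] zyaw 102.4 ydir [ 0.094 -0.019 -0.995] j6 -0.571 w 0.0857 F [-0.8  0.4 -0.2]
  shift [-0.051  0.397  0.037] twist -0.000 (yaw change 0.0) | shift after twist [-0.051  0.397  0.037]
```

move_arm --increments '[{"grip":0,"linear":[-0.025,0.12,0.02],"twist":0},{"grip":0,"linear":[-0.025,0.12,0.015],"twist":0},{"grip":0,"linear":[0,0.08,0],"twist":0},{"grip":0,"linear":[0,0,0],"twist":0},{"grip":0,"linear":[0,0,0],"twist":0}]'

```text
clock: 11.35
eef_pos: [0.6004, -0.213, 0.0376]
tool_rot: [0.713, 0.111, -0.044, -0.691]
ft_force: [0.5, -0.6, 0.1]
grip_width: 0.085
```

```bash
python3 - <<'E'
from h import *
go([.598,-.214,.02],102.4)
E
```

```text
t 11.35 pos [ 0.6004 -0.213   0.0376] zyaw 102.5 ydir [ 0.098 -0.019 -0.995] j6 -0.567 w 0.085 F [ 0.5 -0.6  0.1]
  shift [-0.021  0.086  0.001] twist 0.001 (yaw change -0.1) | shift after twist [-0.021  0.086  0.001]
```

move_arm --increments '[{"grip":0,"linear":[-0.02,0.06,0],"twist":0},{"grip":0,"linear":[0,0.04,0],"twist":0},{"grip":1,"linear":[0,0,0],"twist":0},{"grip":1,"linear":[0,0,0],"twist":0},{"grip":1,"linear":[0,0,0],"twist":0}]'

```text
clock: 11.85
eef_pos: [0.602, -0.2153, 0.0209]
tool_rot: [0.714, 0.114, -0.041, -0.69]
ft_force: [-0.4, 0.8, 0.5]
grip_width: 0.044
```

move_arm --increments '[{"grip":1,"linear":[0,0,0],"twist":0},{"grip":1,"linear":[0,0,0],"twist":0},{"grip":1,"linear":[0,0,0],"twist":0},{"grip":1,"linear":[0,0,0],"twist":0},{"grip":1,"linear":[0,0,0],"twist":0}]'

```text
clock: 12.35
eef_pos: [0.6024, -0.2152, 0.0222]
tool_rot: [0.713, 0.114, -0.04, -0.69]
ft_force: [0.1, -0.0, 0.8]
grip_width: 0.0129
```

```bash
python3 - <<'E'
from h import *
go([.598,-.214,.25],102.4)
E
```

```text
t 12.35 pos [ 0.6024 -0.2152  0.0222] zyaw 102.4 ydir [ 0.108 -0.021 -0.994] j6 -0.57 w 0.0129 F [ 0.1 -0.   0.8]
  shift [ 0.094 -1.135 -0.04 ] twist 0.000 (yaw change -0.0) | shift after twist [ 0.094 -1.135 -0.04 ]
```

move_arm --increments '[{"grip":1,"linear":[0.005,-0.08,0],"twist":0},{"grip":1,"linear":[0.018,-0.2,-0.005],"twist":0},{"grip":1,"linear":[0.018,-0.2,-0.005],"twist":0},{"grip":1,"linear":[0.018,-0.2,-0.005],"twist":0},{"grip":1,"linear":[0.018,-0.2,-0.005],"twist":0}]'

```text
clock: 12.85
eef_pos: [0.5913, -0.2097, 0.1896]
tool_rot: [0.71, 0.105, -0.05, -0.694]
ft_force: [0.8, -0.8, -3.1]
grip_width: 0.0129
```

```bash
python3 - <<'E'
from h import *
go([.575,.1055,.24],81.5)
for n in ['top']:
    i,d,p,T=look(n);cv2.imwrite('pics/top3.png',i);W=cloud(d,p,T);X,Y,Z=np.moveaxis(W,-1,0)
    m=(abs(X-.6)<.12)&(abs(Y+.215)<.13)&(i.min(2)>100)&(Z>.1)&(Z<.26)
    P=W[m];print(len(P),P.mean(0)); A=np.c_[P[:,:2]-P[:,:2].mean(0),np.ones(len(P))]
    for _ in range(3):
        s=np.linalg.lstsq(A,P[:,2],rcond=None)[0];k=abs(A@s-P[:,2])<.006;A,P=A[k],P[k]
    print('slope',s,len(P),np.std(A@s-P[:,2]))
    cv2.imwrite('pics/top3c.png',cv2.resize(i[100:260,150:450],None,fx=2.6,fy=2.6))
E
```

```text
t 12.85 pos [ 0.5913 -0.2097  0.1896] zyaw 102.5 ydir [ 0.079 -0.014 -0.997] j6 -0.567 w 0.0129 F [ 0.8 -0.8 -3.1]
  shift [ 0.284 -0.279  1.548] twist 0.183 (yaw change -21.0) | shift after twist [-0.29  -0.322  1.538]
704 [ 0.618604   -0.14917175  0.17240125]
slope [-0.02162418 -0.00839917  0.17239251] 693 0.002315316991848576
```

View pics/top3c.png

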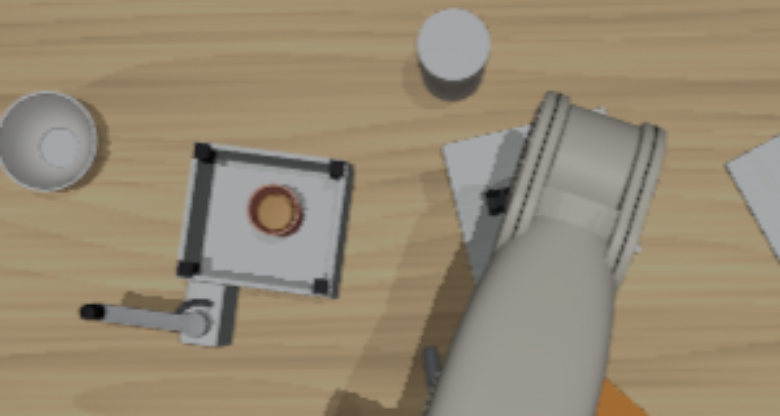

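Cover is held level at the grip (470-640, 110-280) and the cup sits at (275,210), inside the bin. I'll carry the cover to the bin.

move_arm --increments '[{"grip":1,"linear":[0,-0.1,0],"twist":0.07},{"grip":1,"linear":[0,-0.1,0],"twist":0.07},{"grip":1,"linear":[0,-0.05,0],"twist":0.043},{"grip":1,"linear":[-0.035,0,0.18],"twist":0},{"grip":1,"linear":[-0.045,-0.01,0.23],"twist":0}]'

```text
clock: 13.4
eef_pos: [0.5878, -0.1314, 0.2493]
tool_rot: [0.709, -0.027, 0.094, -0.698]
ft_force: [0.7, 1.1, -2.9]
grip_width: 0.0127
```

move_arm --increments '[{"grip":1,"linear":[-0.045,-0.01,0.23],"twist":0},{"grip":1,"linear":[-0.045,-0.01,0.23],"twist":0},{"grip":1,"linear":[-0.045,-0.01,0.23],"twist":0},{"grip":1,"linear":[-0.04,-0.01,0.2],"twist":0},{"grip":1,"linear":[-0.02,0,0.1],"twist":0}]'

```text
clock: 13.9
eef_pos: [0.5795, 0.079, 0.2467]
tool_rot: [0.71, -0.029, 0.091, -0.698]
ft_force: [-0.0, -1.0, -3.6]
grip_width: 0.0129
```

```bash
cat >> h.py <<'E'
MG=R.from_quat([.713,.114,-.04,-.69]).as_matrix()
OFF=MG.T@np.array([-.0044,.0012,.0118])
CG=MG.T@R.from_euler('z',12.4,degrees=True).as_matrix()   # cover frame in tool
def gc(t,yaw=-8.4):
    o=bot.get_obs();M=R.from_quat(o['tool_rot']).as_matrix();C=M@CG;c=o['eef_pos']+M@OFF
    print('cover',c.round(4),'yaw',np.degrees(np.arctan2(C[1,0],C[0,0])).round(2),'z-axis',C[:,2].round(3))
    dy=yaw-np.degrees(np.arctan2(C[1,0],C[0,0])); print('  shift',(M.T@(np.array(t)-c)/.2).round(3),'twist',round(-np.radians(dy)/2,3))
    go(o['eef_pos'])
E
python3 - <<'E'
from h import *
gc([.575,.1055,.2])
i,d,p,T=look('wrist');W=cloud(d,p,T);cv2.imwrite('pics/wrist4.png',i);np.savez('wrist4.npz',i=i,W=W)
E
```

```text
cover [0.5759 0.0814 0.2586] yaw -9.78 z-axis [ 0.006 -0.035  0.999]
  shift [-0.051  0.288  0.121] twist -0.012
t 13.9 pos [0.5795 0.079  0.2467] zyaw 80.2 ydir [ 0.086 -0.025 -0.996] j6 0.324 w 0.0129 F [-0.  -1.  -3.6]
  shift [0. 0. 0.]
```

View pics/wrist4.png

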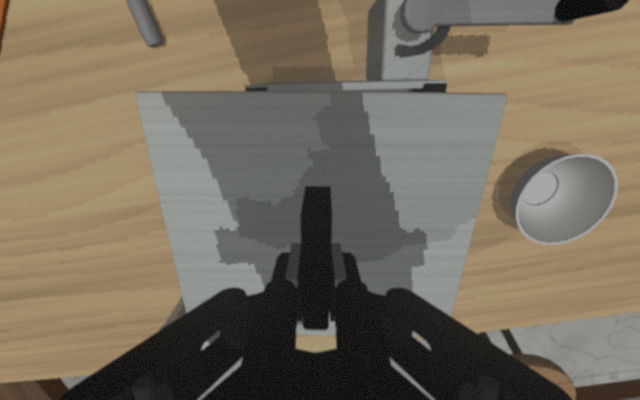

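Wrist view: cover front corners at (137,92) and (505,95), with the bin's front rim just visible behind at row 88. I'll shift over the bin and lower.

move_arm --increments '[{"grip":1,"linear":[-0.025,0,0.06],"twist":-0.008},{"grip":1,"linear":[-0.025,0,0.06],"twist":-0.005},{"grip":1,"linear":[0,0.1,0],"twist":0},{"grip":1,"linear":[-0.01,0.1,0],"twist":0},{"grip":1,"linear":[-0.01,0.1,0],"twist":0}]'

```text
clock: 14.45
eef_pos: [0.5746, 0.1093, 0.1827]
tool_rot: [0.711, -0.016, 0.079, -0.698]
ft_force: [-0.2, -0.1, -2.3]
grip_width: 0.0126
```

```bash
python3 - <<'E'
from h import *
z=np.load('wrist4.npz');W=z['W'];i=z['i'];X,Y,Z=np.moveaxis(W,-1,0)
# measured plate pose in the earlier picture (predicted centre .5759,.0814 yaw -9.78)
m=(Z>.18)&(Z<.28)&(i.min(2)>45)&(np.indices(Z.shape)[0]<240)
P=W[m];k,l,s,c=cv2.connectedComponentsWithStats(m.astype(np.uint8));q=1+s[1:,4].argmax();P=W[l==q]
rc=cv2.minAreaRect(P[:,:2].astype(np.float32)*1000);b=cv2.boxPoints(rc);b=b[b[:,0].argsort()][:2];f=b.mean(0);y=np.radians(-9.8)
print('front mid',f,'len',np.linalg.norm(b[0]-b[1]),'ang',np.degrees(np.arctan2(*(b[0]-b[1])[::-1])),'-> centre',f/1000+.082*np.array([np.cos(y),np.sin(y)]), 'z',np.percentile(P[:,2],[2,50,98]))
A=np.c_[P[:,:2]-P[:,:2].mean(0),np.ones(len(P))];print('slopes',np.linalg.lstsq(A,P[:,2],rcond=None)[0])
gc([.575,.1055,.16])
E
```

```text
front mid [494.47314  95.44684] len 184.82214 ang -99.80303 -> centre [0.57527661 0.08148966] z [0.23002336 0.23213446 0.23425913]
slopes [-0.00556067  0.01668063  0.23216718]
cover [0.5709 0.1115 0.1946] yaw -7.8 z-axis [ 0.006 -0.033  0.999]
  shift [ 0.009  0.175 -0.025] twist 0.005
t 14.45 pos [0.5746 0.1093 0.1827] zyaw 82.2 ydir [ 0.087 -0.024 -0.996] j6 0.343 w 0.0126 F [-0.2 -0.1 -2.3]
  shift [0. 0. 0.]
```

move_arm --increments '[{"grip":1,"linear":[0.005,0.06,-0.02],"twist":0.004},{"grip":1,"linear":[0,0.06,0],"twist":0},{"grip":1,"linear":[0,0.04,0],"twist":0},{"grip":1,"linear":[0,0.02,0],"twist":0},{"grip":1,"linear":[0,0,0],"twist":0}]'

```text
clock: 14.95
eef_pos: [0.5748, 0.1027, 0.1394]
tool_rot: [0.712, -0.023, 0.079, -0.697]
ft_force: [-0.0, -0.3, -2.9]
grip_width: 0.0126
```

```bash
python3 - <<'E'
from h import *
z=np.load('wrist1.npz');
gc([.5747,.1065,.145])
i,d,p,T=look('wrist');cv2.imwrite('pics/wrist5.png',i)
E
```

```text
cover [0.5712 0.1051 0.1514] yaw -8.32 z-axis [ 0.015 -0.031  0.999]
  shift [0.013 0.033 0.01 ] twist 0.001
t 14.95 pos [0.5748 0.1027 0.1394] zyaw 81.7 ydir [ 0.078 -0.027 -0.997] j6 0.341 w 0.0126 F [-0.  -0.3 -2.9]
  shift [0. 0. 0.]
```

move_arm --increments '[{"grip":1,"linear":[0.016,0.015,0.008],"twist":0},{"grip":1,"linear":[0,0.02,0],"twist":0},{"grip":1,"linear":[0,0.02,0],"twist":0},{"grip":1,"linear":[0,0.01,0],"twist":0},{"grip":1,"linear":[0,0,0],"twist":0}]'

```text
clock: 15.5
eef_pos: [0.5817, 0.1042, 0.1307]
tool_rot: [0.712, -0.02, 0.081, -0.698]
ft_force: [-0.7, 0.1, -2.7]
grip_width: 0.0127
```

```bash
python3 - <<'E'
from h import *
gc([.5747,.1065,.145])
E
```

```text
cover [0.5781 0.1065 0.1426] yaw -8.31 z-axis [ 0.008 -0.032  0.999]
  shift [-0.016 -0.013 -0.003] twist 0.001
t 15.5 pos [0.5817 0.1042 0.1307] zyaw 81.7 ydir [ 0.085 -0.026 -0.996] j6 0.341 w 0.0127 F [-0.7  0.1 -2.7]
  shift [0. 0. 0.]
```

move_arm --increments '[{"grip":1,"linear":[-0.016,0.005,0],"twist":0},{"grip":1,"linear":[-0.002,0.012,0],"twist":0},{"grip":1,"linear":[-0.002,0.012,0],"twist":0},{"grip":1,"linear":[0,0.01,0],"twist":0},{"grip":1,"linear":[0,0.005,0],"twist":0}]'

```text
clock: 16.0
eef_pos: [0.5798, 0.105, 0.1269]
tool_rot: [0.711, -0.017, 0.084, -0.698]
ft_force: [-2.1, 0.1, 4.0]
grip_width: 0.0128
```

```bash
python3 - <<'E'
from h import *
gc([.5747,.1065,.139])
E
```

```text
cover [0.5761 0.1073 0.1388] yaw -8.25 z-axis [ 0.001 -0.032  0.999]
  shift [-0.006 -0.001 -0.005] twist 0.001
t 16.0 pos [0.5798 0.105  0.1269] zyaw 81.8 ydir [ 0.093 -0.025 -0.995] j6 0.343 w 0.0128 F [-2.1  0.1  4. ]
  shift [0. 0. 0.]
```

move_arm --increments '[{"grip":0,"linear":[0,0,0],"twist":0},{"grip":0,"linear":[0,0,0],"twist":0},{"grip":0,"linear":[0,0,0],"twist":0},{"grip":0,"linear":[0,0,0],"twist":0},{"grip":0,"linear":[0,-0.15,0],"twist":0}]'

```text
clock: 16.5
eef_pos: [0.5743, 0.1054, 0.1522]
tool_rot: [0.712, -0.02, 0.081, -0.698]
ft_force: [0.1, 0.7, -0.7]
grip_width: 0.0835
```

move_arm --increments '[{"grip":0,"linear":[0,-0.2,0],"twist":0},{"grip":0,"linear":[0,-0.2,0],"twist":0},{"grip":0.5,"linear":[0,-0.1,0],"twist":0},{"grip":1,"linear":[0,0,0],"twist":0},{"grip":1,"linear":[0,0,0],"twist":0}]'

```text
clock: 17.0
eef_pos: [0.5667, 0.1083, 0.2568]
tool_rot: [0.711, -0.019, 0.082, -0.698]
ft_force: [0.5, -0.2, -0.5]
grip_width: 0.0439
```

```bash
python3 - <<'E'
from h import *
i,d,p,T=look('wrist');W=cloud(d,p,T);cv2.imwrite('pics/wrist6.png',i)
X,Y,Z=np.moveaxis(W,-1,0);n=np.hypot(X-.575,Y-.106)<.13
rect(W,n&(Z>.138)&(Z<.165)&(np.hypot(X-.575,Y-.106)<.05),'bar')
m=n&(Z>.095)&(Z<.125)&(i.min(2)>45);k,l,s,c=cv2.connectedComponentsWithStats(m.astype(np.uint8));q=1+s[1:,4].argmax();m=l==q
rect(W,m,'plate');P=W[m];A=np.c_[P[:,:2]-P[:,:2].mean(0),np.ones(len(P))];print('slopes',np.linalg.lstsq(A,P[:,2],rcond=None)[0])
go([.575,.1065,.16],81.6)
E
```

```text
bar 1116 c [575.  106.5] size [13.8 69.1] long axis deg -7.7 z [0.1436 0.1497 0.1511]
plate 27718 c [554.6 109.6] size [185.  207.5] long axis deg -8.4 z [0.0982 0.1118 0.1133]
slopes [ 0.0220658  -0.01142488  0.11104261]
t 17.05 pos [0.5666 0.1082 0.2566] zyaw 81.7 ydir [ 0.087 -0.025 -0.996] j6 0.353 w 0.0362 F [ 0.1  0.  -0.2]
  shift [-0.001  0.485  0.003] twist 0.001 (yaw change -0.1) | shift after twist [-0.001  0.485  0.003]
```

View pics/wrist6.png

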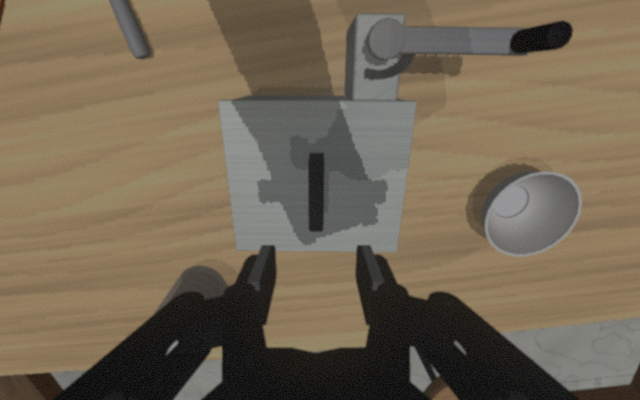

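The cover sits squarely on the bin with its grip at (316,190). I'll press it with shut fingers.

move_arm --increments '[{"grip":1,"linear":[0,0.12,0],"twist":0},{"grip":1,"linear":[0,0.12,0],"twist":0},{"grip":1,"linear":[0,0.12,0],"twist":0},{"grip":1,"linear":[0,0.08,0],"twist":0},{"grip":1,"linear":[0,0,0],"twist":0}]'

```text
clock: 17.55
eef_pos: [0.5701, 0.1048, 0.1567]
tool_rot: [0.713, -0.024, 0.078, -0.697]
ft_force: [-1.1, -0.3, 0.1]
grip_width: -0.0001
```

```bash
python3 - <<'E'
from h import *
go([.575,.1065,.151],81.6)
E
```

```text
t 17.55 pos [0.5701 0.1048 0.1567] zyaw 81.7 ydir [ 0.074 -0.027 -0.997] j6 0.346 w -0.0001 F [-1.1 -0.3  0.1]
  shift [0.021 0.03  0.012] twist 0.001 (yaw change -0.1) | shift after twist [0.021 0.03  0.012]
```

move_arm --increments '[{"grip":1,"linear":[0.021,0.01,0.01],"twist":0},{"grip":1,"linear":[0,0.02,0],"twist":0},{"grip":1,"linear":[0,0.02,0],"twist":0},{"grip":1,"linear":[0,0.02,0],"twist":0},{"grip":1,"linear":[0,0.02,0],"twist":0}]'

```text
clock: 18.05
eef_pos: [0.5747, 0.1061, 0.1493]
tool_rot: [0.712, -0.022, 0.078, -0.698]
ft_force: [-9.4, -1.9, 17.1]
grip_width: -0.0001
```

```bash
python3 - <<'E'
from h import *
go([.575,.1065,.151],81.6)
E
```

```text
t 18.05 pos [0.5747 0.1061 0.1493] zyaw 81.8 ydir [ 0.077 -0.026 -0.997] j6 0.345 w -0.0001 F [-9.4 -1.9 17.1]
  shift [ 0.002 -0.008  0.002] twist 0.002 (yaw change -0.2) | shift after twist [ 0.002 -0.008  0.002]
```

move_arm --increments '[{"grip":1,"linear":[-0.008,0.02,0],"twist":0},{"grip":1,"linear":[-0.008,0.02,0],"twist":0},{"grip":1,"linear":[0,-0.1,0],"twist":0},{"grip":1,"linear":[0,-0.2,0],"twist":0},{"grip":1,"linear":[0,-0.2,0],"twist":0}]'

```text
clock: 18.55
eef_pos: [0.5631, 0.1081, 0.2487]
tool_rot: [0.712, -0.021, 0.08, -0.697]
ft_force: [1.4, 0.9, 0.8]
grip_width: 0.0001
```

```bash
cat > chk.py <<'E'
from h import *
i,d,p,T=look('wrist');W=cloud(d,p,T);cv2.imwrite('pics/wrist7.png',i)
a=np.radians(-8.4);D=W-[.575,.1065,0];bx=D[...,0]*np.cos(a)+D[...,1]*np.sin(a);by=-D[...,0]*np.sin(a)+D[...,1]*np.cos(a);Z=W[...,2]
rect(W,(abs(bx)<.045)&(abs(by)<.015)&(Z>.138)&(Z<.165),'bar')
m=(abs(bx)<.078)&(abs(by)<.088)&(abs(Z-.111)<.012)&((abs(by)>.02)|(abs(bx)>.05))
A=np.c_[bx[m],by[m],np.ones(m.sum())];print('slopes bin x,y, z0',np.linalg.lstsq(A,Z[m],rcond=None)[0].round(4),m.sum())
m=(bx>-.078)&(bx<.1)&(abs(by)<.11)&(Z>.106)&(Z<.125);print('plate extents bin x/y',np.percentile(by[m],[.3,99.7]),bx[m].max())
m=(abs(bx)<.12)&(abs(by)<.11)&(by<0.02)&(Z>.106)&(Z<.125);print('front/back',bx[m].min(),bx[m].max())
E
python3 - <<'E'
exec(open('chk.py').read())
m=(np.hypot(W[...,0]-.4713,W[...,1]-.286)<.03)&(Z>.15);print('knob',len(W[m]),W[m].mean(0) if m.any() else '')
go([.575,.1065,.151],81.6)
i,d,p,T=look('top');W=cloud(d,p,T)
m=(np.hypot(W[...,0]-.4713,W[...,1]-.286)<.03)&(W[...,2]>.16);print('knob top',m.sum(),W[m].mean(0) if m.any() else '')
E
```

```text
bar 1168 c [575.1 106.8] size [14.  69.2] long axis deg -8.4 z [0.1417 0.1493 0.1506]
slopes bin x,y, z0 [ 0.0005 -0.0003  0.1114] 21377
plate extents bin x/y [-0.09101203  0.09172196] 0.08344571173957187
front/back -0.08148058416911222 0.08317224452458398
knob 1105 [0.47109685 0.28572414 0.16508758]
t 18.6 pos [0.5661 0.1089 0.2571] zyaw 81.7 ydir [ 0.094 -0.025 -0.995] j6 0.355 w -0.0003 F [1.4 0.5 4.5]
  shift [-0.006  0.532  0.   ] twist 0.001 (yaw change -0.1) | shift after twist [-0.006  0.532  0.   ]
knob top 0
```

Cover is level (slope under 0.001), centred within 2 mm and home. Next, the latch.

move_arm --increments '[{"grip":1,"linear":[-0.152,-0.014,0.161],"twist":0},{"grip":1,"linear":[-0.152,-0.014,0.161],"twist":0},{"grip":1,"linear":[-0.152,-0.014,0.161],"twist":0},{"grip":1,"linear":[-0.152,-0.014,0.161],"twist":0},{"grip":1,"linear":[-0.152,-0.014,0.161],"twist":0}]'

```text
clock: 19.15
eef_pos: [0.4424, 0.2925, 0.2556]
tool_rot: [0.708, -0.017, 0.094, -0.699]
ft_force: [0.7, 0.3, -0.4]
grip_width: 0.0001
```

```bash
python3 - <<'E'
from h import *
go([.4393,.2907,.142],81.6)
E
```

```text
t 19.15 pos [0.4424 0.2925 0.2556] zyaw 81.0 ydir [ 0.107 -0.022 -0.994] j6 0.785 w 0.0001 F [ 0.7  0.3 -0.4]
  shift [-0.076  0.563 -0.009] twist -0.005 (yaw change 0.6) | shift after twist [-0.076  0.563 -0.009]
```

move_arm --increments '[{"grip":1,"linear":[-0.02,0.14,0],"twist":0},{"grip":1,"linear":[-0.02,0.14,0],"twist":0},{"grip":1,"linear":[-0.02,0.14,0],"twist":0},{"grip":1,"linear":[-0.02,0.13,0],"twist":0},{"grip":1,"linear":[0,0,0],"twist":0}]'

```text
clock: 19.65
eef_pos: [0.436, 0.3019, 0.1439]
tool_rot: [0.706, -0.01, 0.092, -0.703]
ft_force: [-0.2, -0.5, 1.0]
grip_width: -0.0005
```

```bash
cat >> h.py <<'E'
PIV=np.array([.4545,.1772])
def arc(th0,th1,z,tan=-.018,rad=.110,n=5):
    "rows to take the TCP round the pivot; theta = handle turn (0 open), tool z kept radial"
    o=bot.get_obs();M=R.from_quat(o['tool_rot']).as_matrix();p=o['eef_pos']
    r=p[:2]-PIV; zy=np.degrees(np.arctan2(M[1,2],M[0,2]))
    h=81.6-np.degrees(np.arctan2(r[1],r[0])); 
    print('t',round(o['clock'],2),'pos',p.round(4),'tcp turn about pivot deg',h.round(1),'radius',np.hypot(*r).round(4),'zyaw',zy.round(1),'ydir',M[:,1].round(3),'F',o['ft_force'].round(1),'j',o['joint_pos'].round(2))
    for th in np.linspace(th0,th1,n+1)[1:] if n>1 else [th1]:
        a=np.radians(81.6)-th; er=np.array([np.cos(a),np.sin(a)]);et=np.array([np.sin(a),-np.cos(a)])
        t=np.r_[PIV+rad*er+tan*et,z]; dy=81.6-np.degrees(th)-zy; zy+=dy
        print('  ',(M.T@(t-p)/.2).round(3),'tw',round(-np.radians(dy)/2,3))
        M=R.from_rotvec(M[:,1]*(-np.radians(dy))*-1).as_matrix()@M; p=t
E
python3 - <<'E'
from h import *
arc(0,.5,.143)
E
```

```text
t 19.65 pos [0.436  0.3019 0.1439] tcp turn about pivot deg -16.9 radius 0.126 zyaw 81.8 ydir [ 0.115 -0.013 -0.993] F [-0.2 -0.5  1. ] j [ 0.65  0.29 -0.17  1.03 -0.08  0.79]
   [ 0.146  0.022 -0.047] tw 0.052
   [ 0.055  0.006 -0.005] tw 0.05
   [ 0.053  0.006 -0.016] tw 0.05
   [ 0.049  0.006 -0.026] tw 0.05
   [ 0.042  0.006 -0.036] tw 0.05
```

```bash
sed -i 's/\*(-np.radians(dy))\*-1)/*(-np.radians(dy)))/' h.py; python3 - <<'E'
from h import *
arc(0,.5,.143)
E
```

```text
t 19.65 pos [0.436  0.3019 0.1439] tcp turn about pivot deg -16.9 radius 0.126 zyaw 81.8 ydir [ 0.115 -0.013 -0.993] F [-0.2 -0.5  1. ] j [ 0.65  0.29 -0.17  1.03 -0.08  0.79]
   [ 0.146  0.022 -0.047] tw 0.052
   [0.055 0.006 0.006] tw 0.05
   [0.055 0.006 0.006] tw 0.05
   [0.055 0.006 0.006] tw 0.05
   [0.055 0.006 0.006] tw 0.05
```

move_arm --increments '[{"grip":1,"linear":[0.06,0.007,-0.045],"twist":0},{"grip":1,"linear":[0.06,0.008,0],"twist":0.04},{"grip":1,"linear":[0.055,0.006,0.006],"twist":0.05},{"grip":1,"linear":[0.055,0.006,0.006],"twist":0.05},{"grip":1,"linear":[0.055,0.006,0.006],"twist":0.05}]'

```text
clock: 20.15
eef_pos: [0.4881, 0.2844, 0.1477]
tool_rot: [-0.672, 0.151, -0.22, 0.691]
ft_force: [-16.0, 10.1, 0.0]
grip_width: 0.0002
```

```bash
python3 - <<'E'
from h import *
arc(.3,.8,.143)
E
```

```text
t 20.15 pos [0.4881 0.2844 0.1477] tcp turn about pivot deg 9.0 radius 0.1123 zyaw 59.7 ydir [ 0.102 -0.    -0.995] F [-16.   10.1   0. ] j [ 0.56  0.35 -0.07  1.06 -0.05  1.09]
   [0.043 0.028 0.003] tw 0.009
   [0.055 0.005 0.006] tw 0.05
   [0.055 0.005 0.006] tw 0.05
   [0.055 0.005 0.006] tw 0.05
   [0.055 0.004 0.006] tw 0.05
```

move_arm --increments '[{"grip":1,"linear":[0.05,0.02,0.004],"twist":0.015},{"grip":1,"linear":[0.055,0.006,0.006],"twist":0.05},{"grip":1,"linear":[0.055,0.006,0.006],"twist":0.05},{"grip":1,"linear":[0.055,0.006,0.006],"twist":0.05},{"grip":1,"linear":[0.055,0.006,0.006],"twist":0.05}]'

```text
clock: 20.65
eef_pos: [0.5313, 0.2604, 0.1523]
tool_rot: [-0.603, 0.305, -0.355, 0.646]
ft_force: [-1.3, 2.0, -2.2]
grip_width: -0.0
```

```bash
python3 - <<'E'
from h import *
arc(.75,1.25,.143)
E
```

```text
t 20.65 pos [0.5313 0.2604 0.1523] tcp turn about pivot deg 34.3 radius 0.1132 zyaw 34.4 ydir [ 0.091  0.022 -0.996] F [-1.3  2.  -2.2] j [ 0.47  0.39  0.01  1.09 -0.02  1.44]
   [ 0.049  0.048 -0.004] tw 0.013
   [0.055 0.002 0.006] tw 0.05
   [0.055 0.002 0.006] tw 0.05
   [0.055 0.001 0.006] tw 0.05
   [0.055 0.001 0.006] tw 0.05
```

move_arm --increments '[{"grip":1,"linear":[0.05,0.03,0],"twist":0.02},{"grip":1,"linear":[0.055,0.01,0.006],"twist":0.05},{"grip":1,"linear":[0.055,0.004,0.006],"twist":0.05},{"grip":1,"linear":[0.055,0.002,0.006],"twist":0.05},{"grip":1,"linear":[0.055,0.002,0.006],"twist":0.05}]'

```text
clock: 21.15
eef_pos: [0.5677, 0.2097, 0.1505]
tool_rot: [-0.502, 0.441, -0.485, 0.564]
ft_force: [-0.6, 0.3, -0.2]
grip_width: -0.0002
```

```bash
python3 - <<'E'
from h import *
arc(1.15,1.55,.143)
i,d,p,T=look('top');W=cloud(d,p,T)
cv2.imwrite('pics/top5c.png',cv2.resize(i[130:260,160:360],None,fx=3,fy=3))
E
```

```text
t 21.15 pos [0.5677 0.2097 0.1505] tcp turn about pivot deg 65.6 radius 0.1178 zyaw 8.0 ydir [ 0.104  0.026 -0.994] F [-0.6  0.3 -0.2] j [ 0.36  0.41  0.02  1.08 -0.01  1.79]
   [-0.037  0.034 -0.043] tw -0.027
   [0.044 0.    0.005] tw 0.04
   [ 0.044 -0.     0.005] tw 0.04
   [ 0.044 -0.     0.005] tw 0.04
   [ 0.044 -0.001  0.005] tw 0.04
```

View pics/top5c.png

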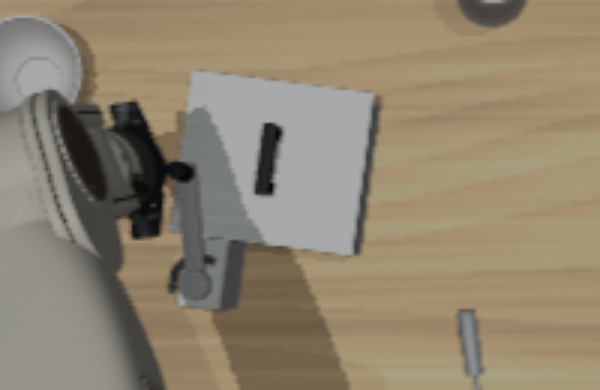

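The handle, from the pivot at (195,285) to the knob at (180,170), is nearly over; I'll push on to the end.

move_arm --increments '[{"grip":1,"linear":[0.02,0.03,-0.03],"twist":0.02},{"grip":1,"linear":[0.04,0.01,0.005],"twist":0.04},{"grip":1,"linear":[0.04,0.01,0.005],"twist":0.04},{"grip":1,"linear":[0.03,0,0],"twist":0.03},{"grip":1,"linear":[0.02,0,0],"twist":0.02}]'

```text
clock: 21.7
eef_pos: [0.5708, 0.1789, 0.1442]
tool_rot: [0.417, -0.523, 0.554, -0.495]
ft_force: [-2.0, 11.6, -1.9]
grip_width: 0.0005
```

```bash
python3 - <<'E'
from h import *
arc(1.5,1.57,.143,n=1)
i,d,p,T=look('wrist');W=cloud(d,p,T);cv2.imwrite('pics/wrist8.png',i)
D=W[...,:2]-PIV;m=(np.hypot(*np.moveaxis(D,-1,0))<.14)&(np.hypot(*np.moveaxis(D,-1,0))>.03)&(W[...,2]>.116)&(W[...,2]<.13)&(i.min(2)>50)
if m.sum()>20: rect(W,m,'bar')
E
```

```text
t 21.7 pos [0.5708 0.1789 0.1442] tcp turn about pivot deg 80.8 radius 0.1163 zyaw -9.7 ydir [ 0.112  0.038 -0.993] F [-2.  11.6 -1.9] j [ 0.3   0.39 -0.02  1.04  0.    2.04]
   [ 0.004  0.003 -0.024] tw -0.011
bar 3534 c [511.5 174.1] size [33.5 98.9] long axis deg -19.2 z [0.1169 0.1207 0.1221]
```

It is at the stop with the bar top at 0.121 (the locked height). I'll back off and rise.

move_arm --increments '[{"grip":1,"linear":[-0.08,0,0],"twist":0},{"grip":1,"linear":[-0.1,-0.05,0],"twist":0},{"grip":1,"linear":[0,-0.2,0],"twist":0},{"grip":1,"linear":[0,-0.2,0],"twist":0},{"grip":1,"linear":[0,-0.2,0],"twist":0}]'

```text
clock: 22.25
eef_pos: [0.5619, 0.21, 0.2744]
tool_rot: [0.422, -0.521, 0.553, -0.494]
ft_force: [0.5, 0.3, -0.7]
grip_width: -0.0001
```

```bash
python3 - <<'E'
from h import *
o=bot.get_obs();print(o['clock'],o['eef_pos'],o['ft_force'])
i,d,p,T=look('wrist');W=cloud(d,p,T);cv2.imwrite('pics/wrist9.png',i)
X,Y,Z=np.moveaxis(W,-1,0)
a=np.radians(-8.4);D=W-[.575,.1065,0];bx=D[...,0]*np.cos(a)+D[...,1]*np.sin(a);by=-D[...,0]*np.sin(a)+D[...,1]*np.cos(a)
m=(abs(bx)<.045)&(abs(by)<.02)&(Z>.138)&(Z<.165)
if m.sum()>20: rect(W,m,'grip')
m=(bx>-.12)&(bx<-.03)&(abs(by-.055)<.03)&(Z>.1165)&(Z<.135)
if m.sum()>20: rect(W,m,'latchbar')
m=(abs(bx+.02)<.03)&(abs(by-.055)<.03)&(Z>.152);print('knob',m.sum(),'bin xy',np.median(bx[m]),np.median(by[m]),'top z',np.percentile(Z[m],95) if m.any() else '')
m=(abs(bx)<.078)&(by<.03)&(by>-.088)&(abs(Z-.111)<.012)&((by<-.02)|(abs(bx)>.05))
A=np.c_[bx[m],by[m],np.ones(m.sum())];print('slopes',np.linalg.lstsq(A,Z[m],rcond=None)[0].round(4),m.sum())
E
```

```text
22.25 [0.5618506  0.20998618 0.27444574] [ 0.49866318  0.34778416 -0.66494658]
grip 227 c [601.2 103.9] size [13.5 18.4] long axis deg -9.6 z [0.1388 0.149  0.1508]
latchbar 1605 c [509.9 180. ] size [37.2 89.5] long axis deg -9.7 z [0.1171 0.1206 0.1266]
knob 127 bin xy -0.01952025920027025 0.063758870672256 top z 0.16458687247469259
slopes [ 1.000e-04 -1.700e-03  1.115e-01] 2080
```

View pics/wrist9.png

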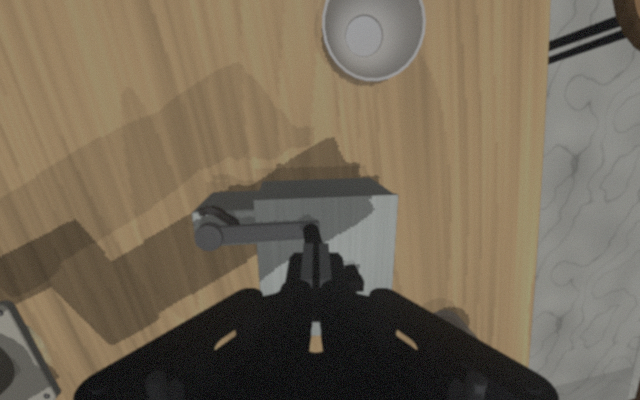

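Wrist view: handle bar lies across the cover from pivot (208,236) to knob (312,232), parallel to its edge. I'll clear the arm for a last check from the top camera.

move_arm --increments '[{"grip":1,"linear":[-0.2,0,0],"twist":0},{"grip":1,"linear":[-0.2,0,0],"twist":0},{"grip":1,"linear":[-0.2,0,0],"twist":0},{"grip":1,"linear":[-0.1,0,0],"twist":0},{"grip":1,"linear":[0,0,0],"twist":0}]'

```text
clock: 22.8
eef_pos: [0.5923, 0.3541, 0.3018]
tool_rot: [0.412, -0.514, 0.557, -0.506]
ft_force: [-0.1, -0.4, 0.0]
grip_width: -0.0
```

```bash
python3 - <<'E'
from h import *
o=bot.get_obs();print(o['clock'],o['eef_pos'],o['ft_force'])
for n in ['top','wrist']:
    i,d,p,T=look(n);W=cloud(d,p,T);X,Y,Z=np.moveaxis(W,-1,0);print(n)
    a=np.radians(-8.4);D=W-[.575,.1065,0];bx=D[...,0]*np.cos(a)+D[...,1]*np.sin(a);by=-D[...,0]*np.sin(a)+D[...,1]*np.cos(a)
    def r(m,s):
        if m.sum()>20: rect(W,m,s)
    r((abs(bx)<.045)&(abs(by)<.02)&(Z>.135)&(Z<.165),'grip')
    r((bx>-.12)&(bx<-.035)&(abs(by-.055)<.03)&(Z>.1165)&(Z<.135),'latchbar')
    m=(abs(bx)<.078)&(by<.03)&(by>-.088)&(abs(Z-.111)<.012)&((by<-.02)|(abs(bx)>.05))
    if m.sum()>50:A=np.c_[bx[m],by[m],np.ones(m.sum())];print('slopes',np.linalg.lstsq(A,Z[m],rcond=None)[0].round(4),m.sum())
    r((np.hypot(X-.767,Y+.12)<.06)&(Z>.12),'can'); r((np.hypot(X-.682,Y-.375)<.08)&(Z>.04)&(Z<.07),'bowl'); r((abs(X-.355)<.05)&(abs(Y+.098)<.03)&(Z>.003)&(Z<.03),'spoon')
    cv2.imwrite(f'pics/end_{n}.png',i)
E
```

```text
22.8 [0.59227841 0.35409467 0.30183296] [-0.06290788 -0.42834802  0.01268405]
top
grip 129 c [576.  104.1] size [14.4 69.2] long axis deg -8.7 z [0.1395 0.148  0.1536]
latchbar 184 c [505.8 172.3] size [39.  84.4] long axis deg -18.5 z [0.1167 0.1201 0.1277]
slopes [ 0.0009 -0.0006  0.1103] 1496
can 645 c [ 767.1 -120.4] size [79.8 84. ] long axis deg -1.2 z [0.1285 0.1374 0.1424]
bowl 313 c [679.8 373.5] size [121.  122.2] long axis deg -39.7 z [0.0404 0.0509 0.0581]
spoon 238 c [354.5 -97.5] size [100.8  55.6] long axis deg 2.9 z [0.0032 0.0119 0.022 ]
wrist
latchbar 87 c [473.8 177.6] size [20.  10.8] long axis deg 7.3 z [0.1197 0.1212 0.1277]
bowl 1910 c [680.1 376.2] size [122.6 121.8] long axis deg 35.8 z [0.0405 0.0521 0.0566]
```

View pics/end_top.png

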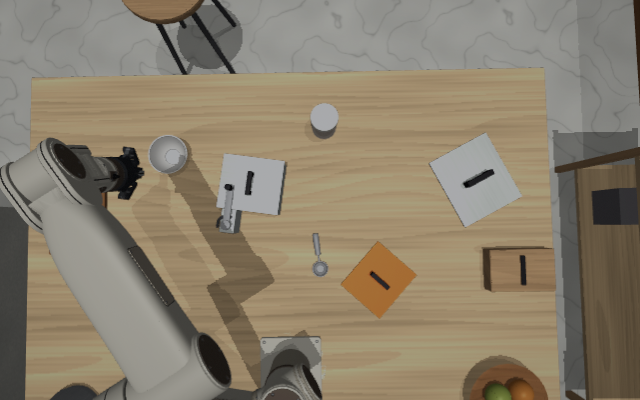

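The top view shows the cover square on the bin at (252,184), the handle locked over it at (229,200), and the bowl, canister and spoon unmoved. I'll hand in.

```bash
python3 -c "
from workcell import bot
print(bot.job_done())"
```

```text
the job is handed in; nothing more can be done
None
```

The cup is standing upright in the bin, the cover is pressed home on the rim, and the latch is locked over it. I handed the job in at about 23 s; no verdict was reported.

**Last checks**
- **Cup:** it stood upright and free after release, with its rim at 87 mm. It is now hidden under the cover, so I could not check it again. It sits about 16 mm off the bin's centre.
- **Cover:** the top camera puts the grip within about 1 mm of the bin centre and square within about 0.3°. The plate slopes by less than 0.002 and sits at home height.
- **Latch:** the handle bar's top is at about 120–121 mm, which is the locked height. The knob is where 1.57 rad would put it. The last push met the end stop at about 12 N.
- **Bystanders:** the bowl and canister measured within 1 mm of where they started. The spoon looks unmoved.
- **Robot:** the arm was clear of everything when I handed in.

**What disagreed**
- The top and wrist cameras differed by about 3 mm in y for the bin. I placed the cover by the wrist reading, within tolerance either way.
- Two fits of the handle bar's outline gave about 10° of skew. I put that down to the knob and column being caught in the mask, because a cleaner fit agreed within about 1.5°.
- The tool slowly tilted by about 0.1 rad during the run, with no effect on the result.

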